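# Lower the hot test kiln's drop-down door with the hooked rod

## Task

The small test kiln has fired and is still hot: take the wooden-handled hooked rod, put its bent end through the eye on the kiln's door and use it to lower the door gently, never letting it drop, until it lies fully open. Then unhook and lay the rod down flat with its hot bent end on the loose ceramic slab and its handle on the bench, and let go. Nothing but the rod may touch the kiln or its door, and the two square clay dishes drying in front of the kiln must stay where they are.

Things in the scene. Friction and masses are not known exactly. Their poses are not given: they have to be found in the camera images.
- rod: Hooked rod, 0.14 kg, flat on the bench: wooden handle 150 long (x), 24 wide (y), 18 high (z), and a 7 mm round steel shank running on from its front, bent square to the left (+y) 165 ahead of the handle's centre; the nose is straight from y = 11 to 44, ends at y = 52, its tip turned 4 mm back. Origin at the handle's centre, x to the hook, z up. It balances 22 mm ahead of the origin.
- hook (a point): Middle of the rod's bent nose, at (165, 28, 0) mm in the rod's frame: the point that belongs in the eye. Same axes as the rod.
- door (a joint): Angle of the kiln's drop-down door about the level hinge at its bottom edge: 0 shut (upright), 1.57 fully open (level, inner side up, on two stop arms). Starts at 0 to 0.1. The hinge is slightly stiff: the door stays by itself up to about 0.35 rad, beyond that it falls under its own 0.4 kg unless held back; holding it at the eye takes about 2 N.
- door_hinge (a point): Middle of the door's hinge line, 140 mm above the bench; axes as kiln, the hinge line runs along y. The door is 190 wide (y), 160 high, 30 thick; when shut its outer face lies in the y-z plane through this point; it swings down toward -x.
- eye (a point): Centre of the steel eye on the door's outer face: a ring of 24 mm clear opening, wire 6 mm thick, its hole along y, parallel to the hinge, so that a nose pushed through it sideways can turn in it as the door swings. It stands 27 out from the outer face, 134 from the hinge line, midway across the door; the door's free edge is 26 beyond it. Its axes turn with the door.
- kiln: Front-loading test kiln on a four-legged stand, fixed: grey case 262 wide (y), 336 high (bung on top to 354), back at x = +189. Origin on the bench straight below the middle of the door's hinge line, x into the kiln, z up.
- bat: Loose slab of beige ceramic kiln shelf, 110 (x) x 150 (y) x 10 thick, 0.5 kg, flat on the bench to the left of the kiln: the heatproof rest for the rod's bent end. Origin at the centre of its underside, z up.
- green_dish_a: Loose square clay dish 115 x 115 x 39, drying on the bench in front of the kiln. Origin at the centre of its underside.
- green_dish_b: Loose square clay dish 88 x 88 x 30, drying on the bench to the right of the other one. Origin at the centre of its underside.

How it is judged (in metres and radians):
On the way, in this order (a step that is already met when the one before it is completed fails the run):
1. the rod's bent nose is through the eye with the door still up (distance between hook and eye below 0.021 m and value of joint door below 0.3 rad), for 0.1 s.
2. the door is lowered all the way with the nose still in the eye (distance between hook and eye below 0.021 m and value of joint door above 1.45 rad), for 0.1 s.
At the end, for the whole second after the job is handed in: The door lies fully open (above 1.5 rad); the rod lies still (below 0.02 m/s) with the middle of its bent nose within the slab's outline (5 mm over allowed) and 8 to 30 mm above the slab's underside, the handle's centre less than 35 mm above the bench; the slab lies flat on the bench (value of joint door above 1.5 rad and x of hook in the frame of bat between -0.06 and 0.06 m and y of hook in the frame of bat between -0.08 and 0.08 m and z of hook in the frame of bat between 0.008 and 0.03 m and height (world z) of rod below 0.035 m and linear speed of rod below 0.02 m/s and height (world z) of bat below 0.008 m and angle between bat's own z axis and vertical below 0.1 rad); the robot touches nothing.
It fails at once if the door swings faster than 3 rad/s (it is dropped or slammed) (velocity of joint door above 3 rad/s or velocity of joint door below -3 rad/s).
It fails at once if the robot itself touches the hot kiln or its door (more than 1 N) (contact force between any of the fingers, the arm and kiln above 1 N).
It fails at once if a drying clay dish is moved by more than 20 mm (distance of any of green_dish_a, green_dish_b from where it was at the start of the episode above 0.02 m).
It also fails if it takes over 64 s, if anything falls off the work surface, if the arm or the gripper's body presses on something with over 40 N, if the wrist force passes 120 N, or if a joint passes its speed limit or range.

## Robot

A 6-joint arm with a two-finger parallel gripper is mounted at the origin on a cart in front of the work surface, level with it; the furniture and walls round the work are solid. World frame = base frame: x ahead of the robot, y to its left, z up, the work surface at z = 0. Lengths are in mm, angles in degrees, forces in N, time in s.
With the tool pointing down it reaches from about 350 to 850 mm from the base axis. Payload 8.1 kg.
Tool frame: the origin (TCP) lies midway between the tips of the shut fingers; the grasp point (between the pads) lies 19 mm behind it; z points along the fingers, y is the line along which they close (so a half turn about z gives the same grasp; the last joint's range is limited). The gripper opens to 85 mm and grips with 20 to 120 N. Pads are 22 mm wide; open, the fingers measure 114 mm over their backs; the gripper's body (76 mm by 85 mm) begins 54 mm behind the grasp point. The pads swing forward as they close: fully open they stand 13 mm farther back than shut.
Start: joints at [-70.153, 7.471, 85.268, -0, 87.261, -4.893], TCP at [251.124, -544.924, 231.292] pointing down, gripper open.
Joint ranges: [-169.43, 169.43], [-51.17, 129.36], [1.28, 143.12], [-76.62, 256.62], [0, 156.53], [-152.29, 152.29]. Speed limits (degrees/s): [136.94, 136.94, 159.86, 180, 180, 180].

## Interface

Orientations are given as [roll, pitch, yaw] about the fixed x, y, z axes, in that order (R = Rz(yaw) Ry(pitch) Rx(roll)).
In Python, from bench import r gives the robot as it stands. The module is installed in compiled form; this text tells all that it offers.
- The arm moves only by the tool jog_arm, never from a script. Its argument "rows" is a list of rows, each a list of 2 entries, a list of its own where there are three numbers: the shift along the tool's x, y, z in mm, then the turn, a rotation vector about the tool's x, y, z in rad. A call has 1 to 10 rows; each row is the pose to reach, as a shift and turn from the pose commanded when the call began, along the tool's axes at that moment; what a row does not reach only later rows make up. A row lasts 1/10 s, in which the tool goes at most 50 mm and 8.59 degrees, less where a joint would pass 70% of its speed; a pose out of reach is approached as far as the arm can. A call with a gripper value outside its range is refused whole. "grip" is the finger opening in mm, from 0 to 85.4, set as the call begins (left out, the last holds). The fingers move at their own pace and stop on an object; "force" is the grip in N (left out, the last holds). Time passes only in rows, so rows that repeat a pose let the fingers close. It gives the time, the measured TCP pose, the force, the opening and the grip force at its end, in the units of the state.
- r.sense(): the state, without advancing time (a new reading comes with each control period).
- r.snapshot(name): name is "scene" or "top" or "wrist"; returns (picture, depth): 420x560x3 uint8, blue, green, red; 420x560 float32, mm along the optical axis (not along the pixel's ray), 0 where there is no reading.
- r.camera_params(name): a dict with "fx", "fy", "cx", "cy" (pixels), "pose" (4x4, takes a point from camera to world coordinates); the wrist camera has in their place "tool_from_camera" (4x4, takes a point from camera to tool coordinates, whose origin is the TCP and whose axes are the flange's). Camera axes: x right, y down, z forward; pixel columns grow to the right and rows downward; lengths in mm; the calibration is good to about 2 mm. A picture is of the moment at which its call begins: read the wrist's pose just before it. camera_params takes no time and is no camera call.
- r.hand_in(): hands the job in; it is judged then, once.
The state is a dict: "time": time; "joint_pos": joint angles; "qd": joint speeds; "joint_efforts": joint torques, N m; "tool_pos": TCP position; "tcp_rot": TCP orientation; "ft_force": force on the tool from outside, world axes, zero at the start; "wrist_torque": the same for the moment, N m; "finger_gap": finger opening in mm; "grip_force": force on a finger pad.
Only numpy, scipy, OpenCV 4.12 (cv2) and the standard library are available. Lean on these libraries where they do the work, as an engineer would, in place of code of your own. Each camera call takes 0.05 s, during which the arm holds its last target. There are 200 camera calls.

## Working session

There is one attempt and no reset: what is moved stays moved. The work goes in short steps, Python scripts to look and compute and a tool call to move; the robot and the scene stay as the last step left them, time stands still between calls to the robot, and variables do not carry over. Pictures are saved under pics/ and viewed, at most 12 in all, crops included, and the job is handed in when it is done.

Besides the shell and the picture viewer there is one more tool, called after "Emit:" as name(argument=value, ...) on one line, values as JSON. jog_arm: Moves the arm, as the interface text tells. Its arguments: {"type":"object","properties":{"rows":{"type":"array"},"grip":{"type":"number"},"force":{"type":"number"}},"required":["rows"]}

```bash
mkdir -p pics; python3 - <<'E'
from bench import r
import cv2,numpy as np
s=r.sense();print({k:np.round(v,2).tolist() for k,v in s.items()})
for n in("scene","top"):
    p,d=r.snapshot(n);cv2.imwrite(f"pics/{n}0.png",p);np.save(f"pics/{n}0.npy",d)
    c=r.camera_params(n);print(n,c["fx"],c["fy"],c["cx"],c["cy"],np.round(c["pose"],3).tolist())
c=r.camera_params("wrist");print(c)
E
```

```text
{'time': 0.0, 'joint_pos': [-70.15, 7.51, 85.33, -0.0, 87.26, -4.89], 'qd': [-0.1, -0.07, 0.02, 0.06, 0.03, 0.08], 'joint_efforts': [-0.0, -56.94, -50.06, -0.0, 0.01, 0.0], 'tool_pos': [250.92, -544.41, 230.25], 'tcp_rot': [-179.9, -0.01, 24.74], 'ft_force': [-0.22, 0.32, -0.05], 'wrist_torque': [-0.03, -0.03, 0.02], 'grip_force': 0.0, 'finger_gap': 85.32}
scene 419.40610486183806 419.40610486183806 278.8278706888669 213.7109329251352 [[-0.98, -0.108, 0.169, 366.972], [-0.2, 0.471, -0.859, 1029.547], [0.013, -0.875, -0.483, 768.882], [0.0, 0.0, 0.0, 1.0]]
top 543.1480572221689 543.1480572221689 277.8137312437369 207.12361685793323 [[-0.061, -0.893, 0.446, -160.744], [-0.998, 0.051, -0.034, 48.651], [0.007, -0.448, -0.894, 1673.356], [0.0, 0.0, 0.0, 1.0]]
{'fx': 297.7682350392311, 'fy': 297.7682350392311, 'cx': 277.37833450973847, 'cy': 207.6510388996039, 'tool_from_camera': array([[-1.67286865e-05, -9.61512066e-01, -2.74762710e-01,
         6.90069240e+01],
       [ 9.99999482e-01, -2.95820287e-04,  9.74317429e-04,
        -1.25297315e+00],
       [-1.01809835e-03, -2.74762551e-01,  9.61511572e-01,
        -1.41808919e+02],
       [ 0.00000000e+00,  0.00000000e+00,  0.00000000e+00,
         1.00000000e+00]])}
```

View pics/scene0.png

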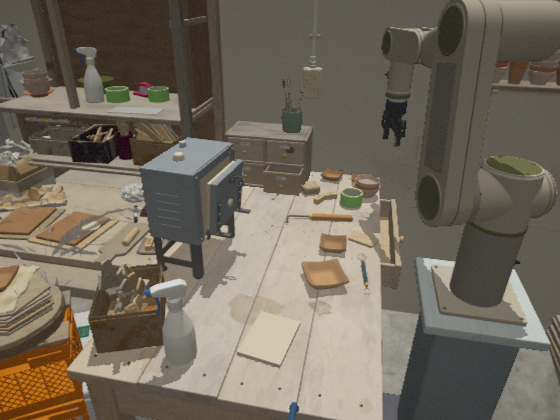

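View pics/top0.png

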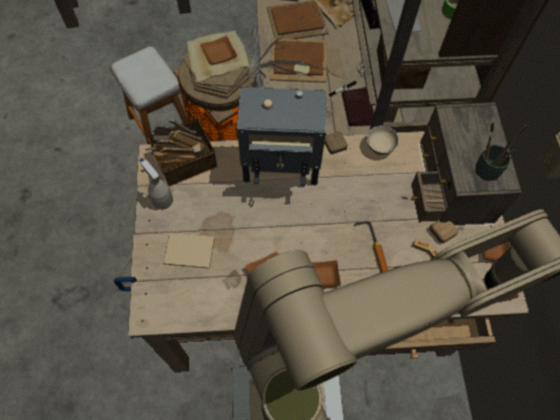

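The scene view shows the rod's handle at about (330,217) with its hook at (289,218), the kiln at (190,190) with its door facing right, the bat at (270,337), and the dishes at (325,274) and (333,243). In the top view the bat is at (190,250), the rod at (380,250) and the kiln at (282,130).

```bash
cat > h.py <<'E'
import cv2,numpy as np
from bench import r
from scipy.spatial.transform import Rotation as R
def tool(s):
    T=np.eye(4);T[:3,:3]=R.from_euler('xyz',s["tcp_rot"],degrees=True).as_matrix();T[:3,3]=s["tool_pos"];return T
def cam(n,s=None):
    c=r.camera_params(n);P=c["pose"] if n!="wrist" else tool(s)@c["tool_from_camera"]
    return c,P
def rays(c,P,uv):
    uv=np.atleast_2d(np.array(uv,float));d=np.c_[(uv[:,0]-c["cx"])/c["fx"],(uv[:,1]-c["cy"])/c["fy"],np.ones(len(uv))]
    return P[:3,3],d@P[:3,:3].T
def plane(c,P,uv,z):
    o,d=rays(c,P,uv);return o+d*((z-o[2])/d[:,2])[:,None]
def pts(c,P,uv,dep):
    uv=np.atleast_2d(uv).astype(int);o,d=rays(c,P,uv);return o+d*dep[uv[:,1],uv[:,0]][:,None]
def project(c,P,X):
    q=(np.atleast_2d(X)-P[:3,3])@P[:3,:3];return np.c_[q[:,0]/q[:,2]*c["fx"]+c["cx"],q[:,1]/q[:,2]*c["fy"]+c["cy"]]
E
python3 - <<'E'
from h import *
for n in("scene","top"):
    im=cv2.imread(f"pics/{n}0.png");d=np.load(f"pics/{n}0.npy");c,P=cam(n)
    h=cv2.cvtColor(im,cv2.COLOR_BGR2HSV)
    V,U=np.mgrid[0:420,0:560];X=pts(c,P,np.c_[U.ravel(),V.ravel()],d).reshape(420,560,3)
    inb=(X[...,0]>300)&(X[...,0]<1000)&(abs(X[...,1])<600)&(d>0)
    for nm,m in (("orange",(h[...,0]<22)&(h[...,1]>130)&(h[...,2]>60)&inb&(X[...,2]>-8)&(X[...,2]<60)),
      ("raised5-16",inb&(X[...,2]>5)&(X[...,2]<16)&(h[...,1]<110)&(X[...,1]>50))):
        nl,L,st,ce=cv2.connectedComponentsWithStats(m.astype(np.uint8))
        for i in range(1,nl):
            if st[i,4]>60:
                q=X[L==i];rc=cv2.minAreaRect(q[:,:2].astype(np.float32))
                print(n,nm,st[i].tolist(),np.median(q,0).round(),"zmax",np.percentile(q[:,2],95).round(1),np.round(rc[0]),np.round(rc[1]),round(rc[2],1))
    # kiln
    m=(d>0)&(X[...,2]>120)&(X[...,2]<380)&(X[...,0]>500)&(X[...,0]<1200)&(abs(X[...,1])<350)
    q=X[m];print(n,"kiln pct",np.percentile(q,[1,5,50,95,99],axis=0).round().tolist())
    t=X[m&(X[...,2]>328)&(X[...,2]<345)]
    if len(t):rc=cv2.minAreaRect(t[:,:2].astype(np.float32));print("kiln top",np.round(rc[0]),np.round(rc[1]),rc[2],np.median(t[:,2]))
im=cv2.imread("pics/scene0.png");a=cv2.resize(im[140:260,140:260],(580,580),interpolation=cv2.INTER_CUBIC)
im=cv2.imread("pics/top0.png")
cv2.imwrite("pics/crop1.png",a)
E
```

```text
scene orange [310, 214, 42, 6, 114] [ 434. -333.   17.] zmax 21.2 [ 440. -333.] [151.  19.] 7.7
scene orange [116, 330, 25, 20, 114] [848. 395.  35.] zmax 55.5 [848. 395.] [58.  7.] 21.5
scene raised5-16 [236, 311, 64, 55, 2108] [531. 300.  10.] zmax 12.6 [531. 291.] [154. 111.] 81.0
scene raised5-16 [166, 350, 31, 15, 88] [706. 415.  11.] zmax 15.7 [711. 405.] [69. 27.] 31.1
scene kiln pct [[704.0, -148.0, 125.0], [718.0, -106.0, 137.0], [809.0, 81.0, 263.0], [917.0, 316.0, 337.0], [927.0, 338.0, 343.0]]
kiln top [838. -32.] [272. 161.] 83.76294708251953 335.71319859450944
top orange [415, 241, 15, 10, 78] [ 496. -480.   21.] zmax 26.5 [ 497. -480.] [44. 20.] 61.9
top orange [374, 242, 14, 30, 203] [ 465. -337.   17.] zmax 24.8 [ 468. -340.] [105.  30.] 8.5
top orange [246, 252, 31, 21, 137] [463.  72.  28.] zmax 38.3 [471.  53.] [ 22. 109.] 30.8
top orange [312, 261, 28, 26, 494] [ 425. -160.    9.] zmax 24.2 [ 415. -153.] [85. 78.] 2.7
top raised5-16 [162, 232, 52, 37, 1181] [527. 290.  10.] zmax 15.0 [528. 291.] [168. 121.] 80.7
top kiln pct [[703.0, -160.0, 128.0], [714.0, -147.0, 144.0], [777.0, -18.0, 324.0], [905.0, 301.0, 340.0], [920.0, 341.0, 349.0]]
kiln top [837. -33.] [265. 166.] 83.93578338623047 335.3540476903746
```

View pics/crop1.png

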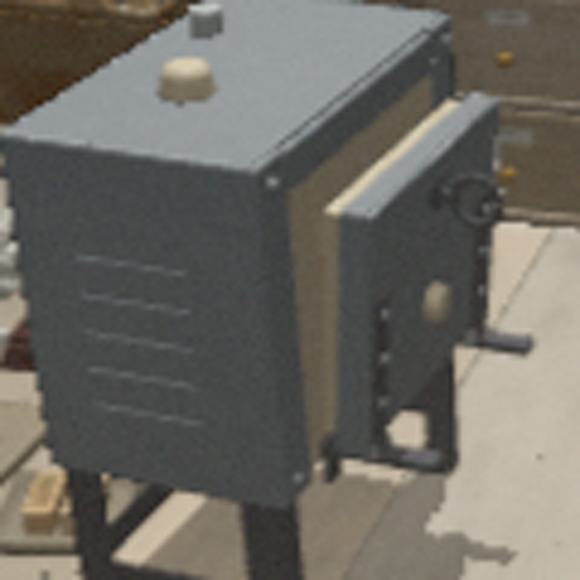

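The crop shows the eye ring on the upper half of the door's outer face, at crop (475,198), with the spyhole below it and the stop arms at the bottom. Measured values agree with the given sizes: the kiln's yaw is about -6°, its origin about (729,-21), the rod about (440,-333) at yaw 8°, and the bat about (530,291). Next I move above the rod for a closer look.

Emit:
jog_arm(rows=[[[300,-103,0],[0,0,0.297]],[[300,-103,0],[0,0,0.297]],[[300,-103,0],[0,0,0.297]],[[300,-103,0],[0,0,0.297]],[[300,-103,0],[0,0,0.297]],[[300,-103,0],[0,0,0.297]],[[300,-103,0],[0,0,0.297]],[[300,-103,0],[0,0,0.297]],[[300,-103,0],[0,0,0.297]],[[300,-103,0],[0,0,0.297]]], grip=60)

```text
time: 1.1
tool_pos: [479.6, -326.6, 231.0]
tcp_rot: [-180.0, 0.0, 7.7]
ft_force: [-0.6, 1.3, -0.7]
finger_gap: 60.1
grip_force: 0.0
```

```bash
python3 - <<'E'
from h import *
s=r.sense();print(s["time"],s["tool_pos"],s["tcp_rot"],s["qd"])
p,d=r.snapshot("wrist");cv2.imwrite("pics/w1.png",p);np.save("pics/w1.npy",d)
c,P=cam("wrist",s)
h=cv2.cvtColor(p,cv2.COLOR_BGR2HSV);V,U=np.mgrid[0:420,0:560]
X=pts(c,P,np.c_[U.ravel(),V.ravel()],d).reshape(420,560,3)
for lo,hi,nm in((4,30,"raised"),):
    m=(X[...,2]>lo)&(X[...,2]<hi)&(d>0)&(X[...,1]<-240)&(X[...,1]>-420)
    nl,L,st,ce=cv2.connectedComponentsWithStats(m.astype(np.uint8))
    for i in range(1,nl):
        if st[i,4]>40:
            q=X[L==i];rc=cv2.minAreaRect(q[:,:2].astype(np.float32));print(nm,st[i].tolist(),np.round(rc[0],1),np.round(rc[1],1),rc[2],np.percentile(q[:,2],[5,50,95]))
m=((h[...,0]<22)&(h[...,1]>150)&(h[...,2]>60)&(X[...,1]<-280)&(X[...,1]>-400)).astype(np.uint8)
nl,L,st,ce=cv2.connectedComponentsWithStats(m)
i=1+np.argmax(st[1:,4]);ys,xs=np.where(L==i)
q=plane(c,P,np.c_[xs,ys],15)[:,:2];rc=cv2.minAreaRect(q.astype(np.float32));print("handle",st[i],np.round(rc[0],1),np.round(rc[1],1),rc[2])
E
```

```text
1.1 [ 479.64367719 -326.57700368  231.01015722] [-1.79994673e+02  4.29909436e-02  7.66948052e+00] [-0.84237437 -0.18565931 -0.06764775  0.12580243  0.03401571  0.08783717]
raised [238, 73, 57, 199, 2925] [ 481.8 -328.6] [250.6  53.7] 17.950204849243164 [10.24842084 16.33716452 18.09556585]
handle [ 275  149   19  121 2018] [ 441.1 -339.2] [156.9  22.1] 7.542604446411133
```

View pics/w1.png

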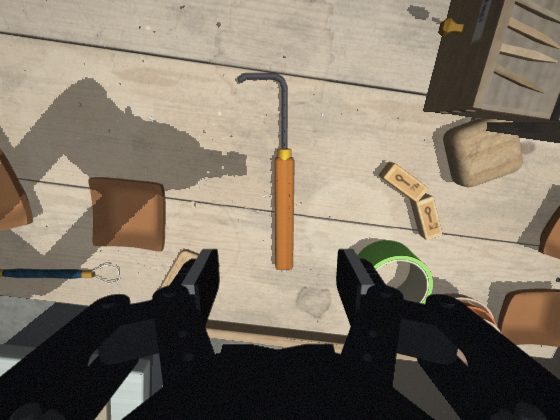

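The wrist view shows the rod's handle from pixel (284,270) up to the ferrule at (285,150), the bend at (282,76) and the nose tip at (239,79). The dishes and brush are to the left, clear of the grasp.

```bash
python3 - <<'E'
from h import *
s=r.sense();c,P=cam("wrist",s)
d=np.load("pics/w1.npy");p=cv2.imread("pics/w1.png")
V,U=np.mgrid[0:420,0:560];X=pts(c,P,np.c_[U.ravel(),V.ravel()],d).reshape(420,560,3)
m=((X[...,2]>4)&(X[...,2]<30)).astype(np.uint8)
def row(v0,v1,z,a=260,b=300):
    o=[]
    for v in range(v0,v1,4):
        u=np.where(m[v,a:b])[0]+a
        o.append(plane(c,P,[[u.min()-.5+.5,v],[u.max(),v]],z)[:,:2])
    return np.array(o)
H=row(165,262,17);S=row(95,145,9)
print("handle centre line",H.mean(1).round(1)[[0,-1]].tolist(),"w",np.linalg.norm(H[:,0]-H[:,1],axis=1).mean(),"shank",S.mean(1).round(1)[[0,-1]].tolist())
L=np.r_[H.mean(1),S.mean(1)];a=np.polyfit(L[:,0],L[:,1],1);print("yaw",np.degrees(np.arctan(a[0])),"line",a)
n=[]
for u in range(246,274,4):
    v=np.where(m[60:100,u])[0]+60;n.append([u,(v.min()+v.max())/2])
N=plane(c,P,n,9);print("nose",N[:,:2].round(1).tolist())
e=plane(c,P,[[284,269.5]],10);print("handle rear",e.round(1))
print("bench edge",plane(*cam("scene"),[[381,330],[383,250]],0).round())
E
```

```text
handle centre line [[500.4, -331.9], [375.7, -348.1]] w 22.243480544867484 shank [[578.7, -321.1], [525.3, -328.6]]
yaw 7.560603242830435 line [ 1.32728707e-01 -3.98051177e+02]
nose [[592.9, -275.2], [594.0, -279.6], [594.6, -284.1], [595.2, -288.6], [595.8, -293.0], [596.4, -297.5], [597.0, -302.0]]
handle rear [[ 360.  -351.1   10. ]]
bench edge [[ 261.  203.    0.]
 [ 251. -171.    0.]]
```

Emit:
jog_arm(rows=[[[-20,3,40],[0,0,0]],[[-46,7.6,80],[0,0,0]],[[-46,7.6,120],[0,0,0]],[[-46,7.6,155],[0,0,0]],[[-46,7.6,185],[0,0,0]],[[-46,7.6,205],[0,0,0]],[[-46,7.6,218],[0,0,0]],[[-46,7.6,225],[0,0,0]],[[-46,7.6,228],[0,0,0]],[[-46,7.6,228],[0,0,0]]])

```text
time: 2.15
tool_pos: [436.2, -340.1, 3.9]
tcp_rot: [180.0, -0.0, 7.7]
ft_force: [0.8, 0.3, 0.5]
finger_gap: 60.0
grip_force: 0.0
```

Emit:
jog_arm(rows=[[[0,0,0],[0,0,0]],[[0,0,0],[0,0,0]],[[0,0,0],[0,0,0]],[[0,0,0],[0,0,0]],[[0,0,0],[0,0,0]],[[0,0,0],[0,0,0]],[[0,0,0],[0,0,0]],[[0,0,0],[0,0,0]]], grip=5, force=90)

```text
time: 2.95
tool_pos: [436.6, -340.1, 4.6]
tcp_rot: [179.9, -0.1, 7.7]
ft_force: [-0.6, 1.6, 5.7]
finger_gap: 21.4
grip_force: 89.2
```

Emit:
jog_arm(rows=[[[0,0,-8],[0,0,0]],[[0,0,-25],[0,0,0]],[[0,0,-55],[0,0,0]],[[0,0,-95],[0,0,0]],[[10,-10,-140],[0,0,0]],[[30,-30,-180],[0,0,0.04]],[[50,-55,-215],[0,0,0.07]],[[70,-80,-250],[0,0,0.1]],[[90,-105,-285],[0,0,0.13]],[[110,-130,-315],[0,0,0.16]]])

```text
time: 3.95
tool_pos: [527.8, -194.6, 321.0]
tcp_rot: [180.0, -0.1, -1.5]
ft_force: [0.6, -0.7, -2.0]
finger_gap: 21.0
grip_force: 88.5
```

```bash
python3 - <<'E'
from h import *
s=r.sense();print({k:np.round(v,1).tolist() for k,v in s.items()})
u=R.from_euler('xyz',s["tcp_rot"],degrees=True)
t=np.array([600,-80,450.]);print("shift",u.inv().apply(t-s["tool_pos"]),"turn",np.radians(s["tcp_rot"][2]+6.2))
E
```

```text
{'time': 4.0, 'joint_pos': [-25.5, 0.4, 83.4, -0.0, 96.1, 66.1], 'qd': [32.8, 7.1, -36.9, 0.1, 30.3, 49.7], 'joint_efforts': [-3.3, -53.8, -48.3, 0.1, -0.6, -1.8], 'tool_pos': [527.8, -194.6, 321.0], 'tcp_rot': [180.0, -0.1, -1.5], 'ft_force': [0.6, -0.7, -2.0], 'wrist_torque': [-0.0, -0.0, 0.0], 'grip_force': 88.5, 'finger_gap': 21.0}
shift [  69.29954095 -116.41210656 -128.94496523] turn 0.08178747761188372
```

Emit:
jog_arm(rows=[[[0,0,-45],[0,0,0]],[[0,0,-90],[0,0,0.02]],[[15,-25,-125],[0,0,0.04]],[[35,-60,-129],[0,0,0.06]],[[55,-95,-129],[0,0,0.082]],[[66,-112,-129],[0,0,0.082]],[[69,-116,-129],[0,0,0.082]],[[69,-116,-129],[0,0,0.082]],[[69,-116,-129],[0,0,0.082]]])

```text
time: 4.85
tool_pos: [598.9, -82.5, 447.4]
tcp_rot: [180.0, 0.0, -6.2]
ft_force: [0.0, 0.2, -2.3]
finger_gap: 21.8
grip_force: 88.7
```

```bash
python3 - <<'E'
from h import *
s=r.sense();print({k:np.round(v,1).tolist() for k,v in s.items() if k in("time","tool_pos","tcp_rot","qd")})
p,d=r.snapshot("wrist");cv2.imwrite("pics/w2.png",p);np.save("pics/w2.npy",d)
np.save("pics/w2T.npy",tool(s))
p,d=r.snapshot("scene");cv2.imwrite("pics/s2.png",p);np.save("pics/s2.npy",d)
a=cv2.imread("pics/w2.png")
cv2.imwrite("pics/w2s.png",a)
E
```

```text
{'time': 4.8, 'qd': [-0.7, -0.4, 0.2, -0.1, -0.1, 0.2], 'tool_pos': [598.9, -82.5, 447.4], 'tcp_rot': [180.0, 0.0, -6.2]}
```

View pics/w2.png

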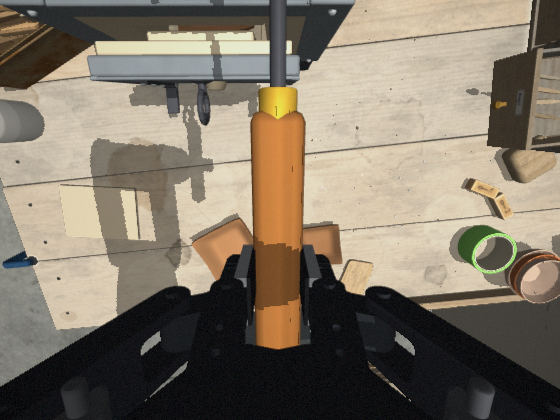

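The eye ring shows edge-on at about (204,103), spanning rows 82–122. The door's outer top edge runs from (90,79) to (299,80), and the bat is at (108,210).

```bash
python3 - <<'E'
from h import *
T=np.load("pics/w2T.npy");c=r.camera_params("wrist");P=T@c["tool_from_camera"];d=np.load("pics/w2.npy")
V,U=np.mgrid[0:420,0:560];X=pts(c,P,np.c_[U.ravel(),V.ravel()],d).reshape(420,560,3)
w=X[84:126,192:214];z=w[...,2];m=(z>220)&(z<310);q=w[m]
vv,uu=np.where(m);print("eye px u",uu.min()+192,uu.max()+192,"v",vv.min()+84,vv.max()+84)
print("eye pts",len(q),"min/max",q.min(0).round(1),q.max(0).round(1))
for i in range(0,42,3):
    k=m[i]; 
    if k.any(): print(i+84,uu[vv==i].min()+192,uu[vv==i].max()+192,w[i][k].mean(0).round(1))
for v in(60,66,70,74,77): print(v,[X[v,u].round(1).tolist() for u in(110,150,190,230,255)])
# door top left edge and outer edge
for v in(65,75):
    g=X[v,80:110];print("left",v,[(80+i,g[i].round().tolist()) for i in range(4,18,2)])
    g=X[v,288:310];print("right",v,[(288+i,g[i].round().tolist()) for i in range(4,18,2)])
# bat
m=((X[...,2]>5)&(X[...,2]<16)&(U<165)&(U>40)&(V>170)&(V<250)).astype(np.uint8)
nl,L,st,_=cv2.connectedComponentsWithStats(m);i=1+np.argmax(st[1:,4]);rc=cv2.minAreaRect(X[L==i][:,:2].astype(np.float32));print("bat",rc,st[i],np.median(X[L==i][:,2]))
E
```

```text
eye px u 197 209 v 84 124
eye pts 424 min/max [673.5 -22.9 255. ] [711.7 -13.1 289.7]
84 198 205 [711.2 -19.5 275.7]
87 198 205 [708.6 -18.8 274.7]
90 198 206 [705.5 -19.4 277. ]
93 198 207 [702.7 -19.5 277.6]
96 197 208 [700.2 -18.7 275.7]
99 197 208 [697.4 -18.1 275.4]
102 197 209 [694.8 -17.7 273.1]
105 197 209 [692.  -17.  272.4]
108 197 209 [689.  -17.  274.9]
111 198 209 [686.2 -16.8 274.1]
114 198 209 [683.3 -16.5 274.9]
117 199 209 [680.4 -16.4 274.7]
120 200 209 [677.5 -16.7 276.2]
123 202 207 [674.6 -16.  275.4]
60 [[736.0, 52.2, 299.6], [732.5, 17.4, 298.4], [728.3, -18.3, 300.0], [724.8, -53.3, 298.8], [722.1, -75.5, 300.4]]
66 [[731.0, 53.0, 300.5], [727.2, 17.7, 300.5], [723.5, -17.5, 300.3], [719.9, -52.6, 299.1], [717.6, -74.8, 298.5]]
70 [[728.0, 54.3, 299.6], [724.5, 19.4, 298.1], [720.6, -16.4, 298.5], [716.8, -52.0, 298.0], [714.3, -74.4, 298.7]]
74 [[725.2, 56.0, 297.8], [721.1, 19.9, 298.7], [717.3, -15.9, 298.7], [713.7, -51.3, 296.7], [711.1, -73.9, 298.1]]
77 [[722.4, 55.7, 299.8], [718.5, 20.1, 299.7], [715.0, -15.1, 297.6], [710.8, -51.3, 299.4], [708.7, -7
[... 320 characters left out ...]
 (298, [714.0, -113.0, 299.0]), (300, [755.0, -137.0, 45.0]), (302, [755.0, -141.0, 43.0]), (304, [755.0, -144.0, 44.0])]
left 75 [(84, [788.0, 253.0, -2.0]), (86, [788.0, 249.0, -2.0]), (88, [788.0, 247.0, -4.0]), (90, [787.0, 243.0, -3.0]), (92, [726.0, 72.0, 299.0]), (94, [726.0, 70.0, 299.0]), (96, [726.0, 70.0, 297.0])]
right 75 [(292, [707.0, -107.0, 298.0]), (294, [706.0, -109.0, 298.0]), (296, [706.0, -111.0, 298.0]), (298, [706.0, -112.0, 297.0]), (300, [746.0, -140.0, -1.0]), (302, [745.0, -144.0, -1.0]), (304, [745.0, -147.0, -1.0])]
bat ((530.6954345703125, 290.112548828125), (152.02374267578125, 110.51968383789062), 81.23754119873047) [  59  185   80   55 3839] 8.714569228720507
```

```bash
python3 - <<'E'
from h import *
T=np.load("pics/w2T.npy");c,P=cam("scene");d=np.load("pics/s2.npy");p=cv2.imread("pics/s2.png")
hk=lambda x,y,z:(T@[x,y,z,1])[:3]
for n,q in(("hook",(163.4,-28,-4.4)),("corner",(163.4,0,-4.4)),("tip",(160,-52,-4.4)),("shank",(120,0,-4.4))):
    w=hk(*q);print(n,w.round(1),project(c,P,w).round(1))
E0=np.array([691,-17,271.]);print("eye px",project(c,P,E0).round(1))
V,U=np.mgrid[0:420,0:560];X=pts(c,P,np.c_[U.ravel(),V.ravel()],d).reshape(420,560,3)
m=((X[...,2]>435)&(X[...,2]<475)&(X[...,0]>680)&(X[...,0]<800)&(abs(X[...,1]+70)<70)).astype(np.uint8)
vv,uu=np.where(m);q=X[m>0];Tq=(q-T[:3,3])@T[:3,:3];print(uu.min(),uu.max(),vv.min(),vv.max(),len(q))
i=np.argsort(Tq[:,1]);print(np.c_[uu,vv,Tq.round(1)][i][::max(1,len(i)//25)].tolist())
a=cv2.resize(p[90:270,150:390],(800,600),interpolation=cv2.INTER_CUBIC);cv2.imwrite("pics/s2c.png",a)
E
```

```text
hook [764.3 -72.2 451.7] [[216.5 111.4]]
corner [ 761.3 -100.   451.8] [[220.7 108.9]]
tip [763.6 -48.  451.7] [[213.9 113.8]]
shank [718.2 -95.4 451.8] [[234.9 110.4]]
eye px [[238.5 181.3]]
212 247 108 114 95
[[213.0, 114.0, 161.7, -53.9, -4.1], [212.0, 113.0, 167.1, -48.8, -5.0], [215.0, 113.0, 162.4, -39.9, -3.2], [216.0, 112.0, 162.6, -33.0, -4.2], [216.0, 110.0, 163.5, -30.3, -9.0], [217.0, 112.0, 164.4, -23.0, -1.4], [218.0, 109.0, 165.3, -13.7, -7.5], [220.0, 110.0, 160.7, -10.8, -4.3], [246.0, 114.0, 82.9, -9.3, -0.1], [246.0, 113.0, 83.6, -7.2, -2.3], [242.0, 112.0, 95.8, -6.6, -3.8], [237.0, 110.0, 110.7, -6.4, -7.9], [241.0, 112.0, 99.2, -5.6, -3.2], [228.0, 109.0, 138.5, -5.3, -7.9], [223.0, 109.0, 154.2, -4.6, -6.2], [235.0, 111.0, 117.9, -4.2, -3.9], [237.0, 111.0, 111.9, -4.0, -4.4], [247.0, 110.0, 81.9, -3.6, -9.9], [231.0, 109.0, 130.2, -3.3, -8.1], [238.0, 110.0, 109.1, -3.2, -7.3], [234.0, 110.0, 121.3, -3.1, -6.1], [240.0, 111.0, 103.3, -2.7, -4.9], [243.0, 112.0, 94.6, -2.3, -2.8], [226.0, 110.0, 146.2, -2.1, -3.5], [236.0, 110.0, 115.6, -2.0, -6.4], [230.0, 110.0, 134.0, -2.0, -4.6], [233.0, 109.0, 124.8, -1.6, -8.2], [240.0, 112.0, 104.1, -1.1, -1.6], [233.0, 111.0, 125.6, -0.5, -2.2], [223.0, 108.0, 156.2, -0.0, -7.7], [243.0, 110.0, 95.4, 0.0, -7.7], [232.0, 109.0, 129.2, 1.4, -7.0]]
```

View pics/s2c.png

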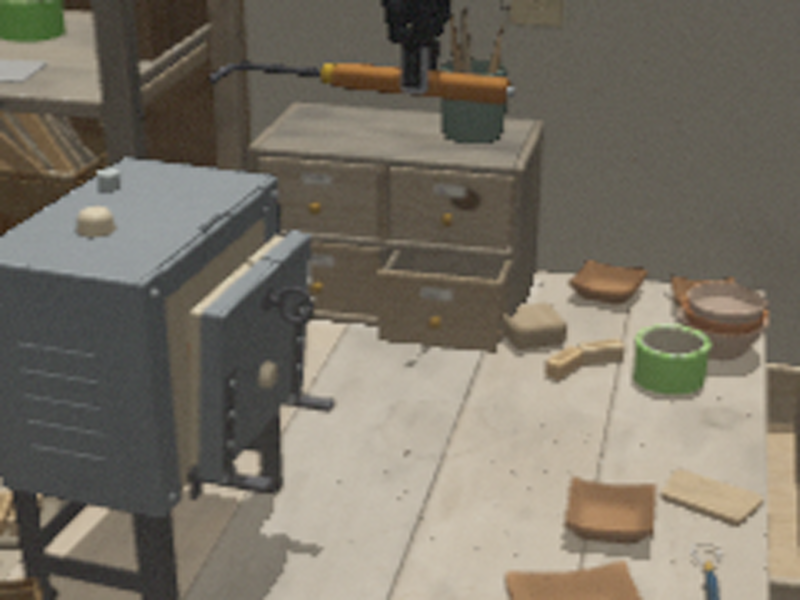

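The crop shows the rod held level with its nose to the left, at crop (215,75). The eye is at (293,303), which is full-frame (237.9,180.9) against a prediction of (238.5,181.3), so the calibration agrees. Next I move to the pre-insertion point, 50 mm to the right of the eye.

Emit:
jog_arm(rows=[[[-30,1,0],[0,0,0]],[[-65,3,0],[0,0,0]],[[-79,3,25],[0,0,0]],[[-79,3,65],[0,0,0]],[[-79,3,105],[0,0,0]],[[-79,3,140],[0,0,0]],[[-79,3,165],[0,0,0]],[[-79,3,178],[0,0,0]],[[-79,3,181],[0,0,0]],[[-79,3,181],[0,0,0]]])

```text
time: 5.95
tool_pos: [520.7, -76.7, 267.2]
tcp_rot: [180.0, -0.1, -6.2]
ft_force: [0.3, 0.2, -0.5]
finger_gap: 21.5
grip_force: 88.7
```

```bash
python3 - <<'E'
from h import *
s=r.sense();T=tool(s);print(s["tool_pos"].round(1),np.round(s["tcp_rot"],2),s["time"])
hk=(T@[163.4,-28,-4.5,1])[:3];e=np.array([691,-17,271.]);print("eye-hook in tool",T[:3,:3].T@(e-hk))
p,d=r.snapshot("scene");c,P=cam("scene")
print("pred px hook",project(c,P,hk),"eye",project(c,P,e))
a=cv2.resize(p[150:225,190:290],(800,600),interpolation=cv2.INTER_CUBIC);cv2.imwrite("pics/s3c.png",a)
E
```

```text
[520.7 -76.7 267.2] [ 1.7999e+02 -6.0000e-02 -6.1800e+00] 5.95
eye-hook in tool [ -0.4982554  -49.64597497   0.86261372]
pred px hook [[244.78289483 174.36431552]] eye [[238.47014483 181.26886815]]
```

View pics/s3c.png

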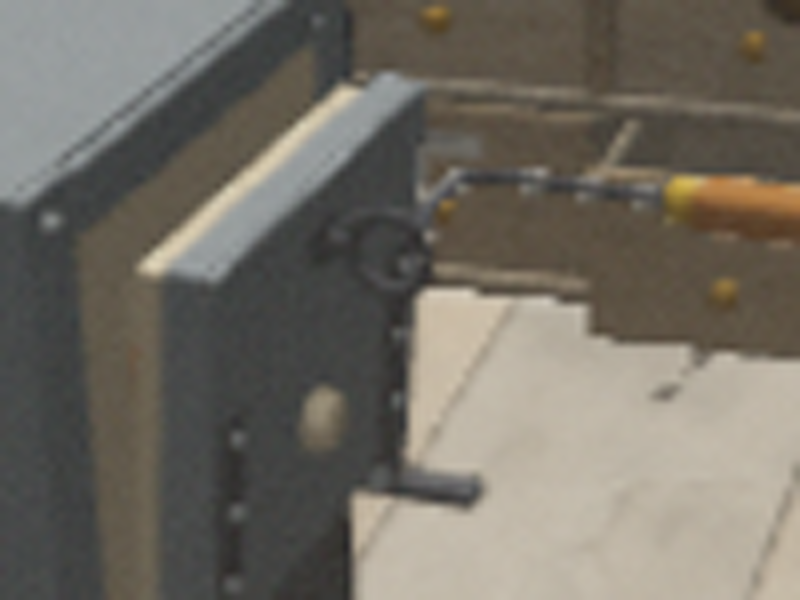

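The crop shows the ring centred at (390,252), full-frame (238.8,181.5) as predicted. The nose sits just behind it on the right, in line with the hole. Next I insert sideways.

Emit:
jog_arm(rows=[[[-0.5,-5,1],[0,0,0]],[[-0.5,-12,1],[0,0,0]],[[-0.5,-19,1],[0,0,0]],[[-0.5,-26,1],[0,0,0]],[[-0.5,-33,1],[0,0,0]],[[-0.5,-39,1],[0,0,0]],[[-0.5,-44,1],[0,0,0]],[[-0.5,-48,1],[0,0,0]],[[-0.5,-50,1],[0,0,0]],[[-0.5,-50,1],[0,0,0]]], force=110)

```text
time: 7.0
tool_pos: [525.3, -26.3, 265.3]
tcp_rot: [180.0, 0.0, -6.1]
ft_force: [-0.0, -0.6, -0.9]
finger_gap: 21.1
grip_force: 112.7
```

```bash
python3 - <<'E'
from h import *
s=r.sense();T=tool(s);print(s["tool_pos"].round(1),np.round(s["tcp_rot"],2),s["time"],s["ft_force"],s["wrist_torque"],s["finger_gap"])
hk=(T@[163.4,-28,-4.5,1])[:3];e=np.array([691,-17,271.]);print("eye-hook in tool",T[:3,:3].T@(e-hk))
p,d=r.snapshot("scene");c,P=cam("scene")
a=cv2.resize(p[150:225,190:290],(800,600),interpolation=cv2.INTER_CUBIC);cv2.imwrite("pics/s4c.png",a)
# lowering path: shifts of the hook in tool axes from th0
th0=.09
f=lambda t:np.array([-(27*np.cos(t)+134*np.sin(t)),140+134*np.cos(t)-27*np.sin(t)])
for t in np.arange(.1,1.66,.05): 
    dd=f(t)-f(th0);print(round(t,2),round(dd[0],1),round(-dd[1],1),end=" | ")
E
```

```text
[525.3 -26.3 265.3] [ 1.80e+02  1.00e-02 -6.13e+00] 7.0 [-0.01095574 -0.60108241 -0.89714947] [0.06122604 0.03415892 0.01475956] 21.123414445947347
eye-hook in tool [ 0.32776731  1.10829036 -1.2553835 ]
0.1 -1.3 0.4 | 0.15 -7.8 2.6 | 0.2 -14.1 5.1 | 0.25 -20.4 7.9 | 0.3 -26.5 11.0 | 0.35 -32.4 14.4 | 0.4 -38.1 18.1 | 0.45 -43.7 22.1 | 0.5 -49.0 26.4 | 0.55 -54.1 30.9 | 0.6 -59.0 35.7 | 0.65 -63.7 40.7 | 0.7 -68.0 45.9 | 0.75 -72.2 51.4 | 0.8 -76.0 57.0 | 0.85 -79.6 62.9 | 0.9 -82.8 68.9 | 0.95 -85.8 75.0 | 1.0 -88.4 81.4 | 1.05 -90.7 87.8 | 1.1 -92.7 94.3 | 1.15 -94.4 100.9 | 1.2 -95.7 107.6 | 1.25 -96.7 114.4 | 1.3 -97.4 121.2 | 1.35 -97.7 128.0 | 1.4 -97.7 134.9 | 1.45 -97.3 141.7 | 1.5 -96.6 148.5 | 1.55 -95.6 155.2 | 1.6 -94.2 161.9 | 1.65 -92.5 168.5 |
```

View pics/s4c.png

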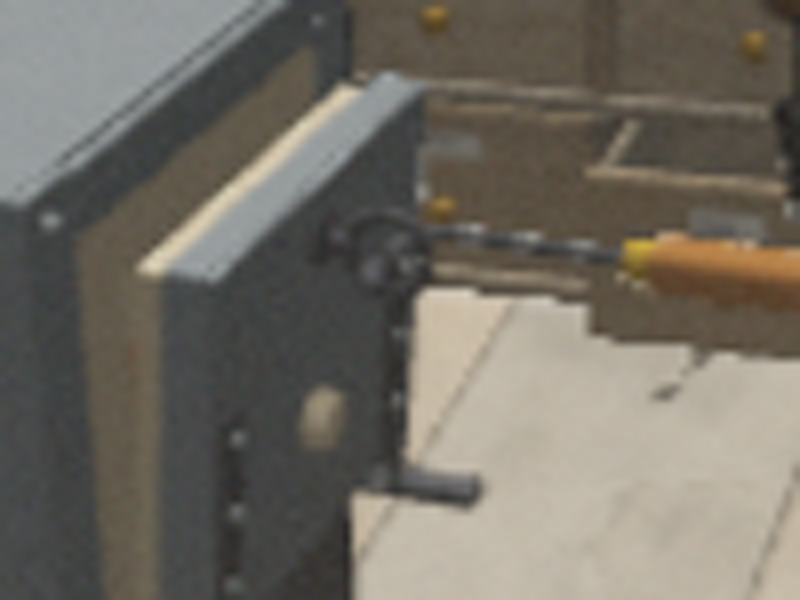

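The crop shows the nose passing through the ring, with its tip at about (375,268), and the forces are near zero. Next I work out the lowering path.

```bash
python3 - <<'E'
import numpy as np
f=lambda t:np.array([-(27*np.cos(t)+134*np.sin(t)),0,-(140+134*np.cos(t)-27*np.sin(t))])
for k in range(6):
    a=.09+.25*k
    print([[[round(x,1) for x in (f(a+.025*i)-f(a)).tolist()],[0,0,0]] for i in range(1,11)])
E
```

```text
[[[-3.3, 0.0, 1.0], [0, 0, 0]], [[-6.5, 0.0, 2.1], [0, 0, 0]], [[-9.7, 0.0, 3.3], [0, 0, 0]], [[-12.9, 0.0, 4.5], [0, 0, 0]], [[-16.0, 0.0, 5.9], [0, 0, 0]], [[-19.1, 0.0, 7.3], [0, 0, 0]], [[-22.2, 0.0, 8.8], [0, 0, 0]], [[-25.3, 0.0, 10.3], [0, 0, 0]], [[-28.3, 0.0, 12.0], [0, 0, 0]], [[-31.2, 0.0, 13.7], [0, 0, 0]]]
[[[-2.9, 0.0, 1.8], [0, 0, 0]], [[-5.8, 0.0, 3.7], [0, 0, 0]], [[-8.6, 0.0, 5.6], [0, 0, 0]], [[-11.4, 0.0, 7.6], [0, 0, 0]], [[-14.1, 0.0, 9.7], [0, 0, 0]], [[-16.7, 0.0, 11.8], [0, 0, 0]], [[-19.4, 0.0, 14.0], [0, 0, 0]], [[-21.9, 0.0, 16.3], [0, 0, 0]], [[-24.4, 0.0, 18.6], [0, 0, 0]], [[-26.8, 0.0, 21.0], [0, 0, 0]]]
[[[-2.4, 0.0, 2.5], [0, 0, 0]], [[-4.7, 0.0, 5.0], [0, 0, 0]], [[-6.9, 0.0, 7.5], [0, 0, 0]], [[-9.1, 0.0, 10.2], [0, 0, 0]], [[-11.3, 0.0, 12.8], [0, 0, 0]], [[-13.3, 0.0, 15.6], [0, 0, 0]], [[-15.3, 0.0, 18.4], [0, 0, 0]], [[-17.2, 0.0, 21.2], [0, 0, 0]], [[-19.0, 0.0, 24.1], [0, 0, 0]], [[-20.8, 0.0, 27.0], [0, 0, 0]]]
[[[-1.7, 0.0, 3.0], [0, 0, 0]], [[-3.3, 0.0, 6.0], [0, 0, 0]], [[-4.9, 0.0, 9.0], [0, 0, 0]], [[-6.3, 0.0, 12.1], [0, 0, 0]], [[-7.7, 0.0, 15.2], [0, 0, 0]], [[-9.0, 0.0, 18.4], [0, 0, 0]], [[-10.3, 0.0, 21.6], [0, 0, 0]], [[-11.4, 0.0, 24.8], [0, 0, 0]], [[-12.5, 0.0, 28.0], [0, 0, 0]], [[-13.5, 0.0, 31.3], [0, 0, 0]]]
[[[-0.9, 0.0, 3.3], [0, 0, 0]], [[-1.7, 0.0, 6.6], [0, 0, 0]], [[-2.5, 0.0, 9.9], [0, 0, 0]], [[-3.1, 0.0, 13.3], [0, 0, 0]], [[-3.7, 0.0, 16.7], [0, 0, 0]], [[-4.2, 0.0, 20.0], [0, 0, 0]], [[-4.6, 0.0, 23.4], [0, 0, 0]], [[-4.9, 0.0, 26.8], [0, 0, 0]], [[-5.2, 0.0, 30.3], [0, 0, 0]], [[-5.3, 0.0, 33.7], [0, 0, 0]]]
[[[-0.1, 0.0, 3.4], [0, 0, 0]], [[-0.0, 0.0, 6.8], [0, 0, 0]], [[0.1, 0.0, 10.2], [0, 0, 0]], [[0.2, 0.0, 13.7], [0, 0, 0]], [[0.5, 0.0, 17.1], [0, 0, 0]], [[0.9, 0.0, 20.5], [0, 0, 0]], [[1.3, 0.0, 23.9], [0, 0, 0]], [[1.9, 0.0, 27.2], [0, 0, 0]], [[2.5, 0.0, 30.6], [0, 0, 0]], [[3.2, 0.0, 33.9], [0, 0, 0]]]
```

Emit:
jog_arm(rows=[[[-3,0,1],[0,0,0]],[[-6.5,0,2],[0,0,0]],[[-9.5,0,3.5],[0,0,0]],[[-13,0,4.5],[0,0,0]],[[-16,0,6],[0,0,0]],[[-19,0,7.5],[0,0,0]],[[-22,0,9],[0,0,0]],[[-25.5,0,10.5],[0,0,0]],[[-28.5,0,12],[0,0,0]],[[-31,0,13.5],[0,0,0]]])

```text
time: 8.05
tool_pos: [494.2, -23.1, 251.6]
tcp_rot: [-180.0, 0.0, -6.1]
ft_force: [-0.2, -0.9, -1.6]
finger_gap: 21.1
grip_force: 112.9
```

Emit:
jog_arm(rows=[[[-3,0,2],[0,0,0]],[[-6,0,3.5],[0,0,0]],[[-8.5,0,5.5],[0,0,0]],[[-11.5,0,7.5],[0,0,0]],[[-14,0,9.5],[0,0,0]],[[-17,0,12],[0,0,0]],[[-19.5,0,14],[0,0,0]],[[-22,0,16.5],[0,0,0]],[[-24.5,0,18.5],[0,0,0]],[[-27,0,21],[0,0,0]]])

```text
time: 9.05
tool_pos: [467.4, -20.3, 230.6]
tcp_rot: [180.0, 0.0, -6.1]
ft_force: [0.3, 0.3, -1.9]
finger_gap: 21.0
grip_force: 112.8
```

```bash
python3 - <<'E'
from h import *
s=r.sense();T=tool(s);print(s["tool_pos"].round(1),np.round(s["tcp_rot"],2),s["time"],s["ft_force"],s["wrist_torque"],s["finger_gap"])
hk=(T@[163.4,-28,-4.5,1])[:3];t=.59
Rk=R.from_euler('z',-6.2,degrees=True);H=np.array([730,-21.3,140])
k=Rk.inv().apply(hk-H);print("hook in hinge frame",k,"eye expect",-(27*np.cos(t)+134*np.sin(t)),134*np.cos(t)-27*np.sin(t))
p,d=r.snapshot("scene");c,P=cam("scene");print(project(c,P,hk))
a=cv2.resize(p[145:240,190:317],(800,600),interpolation=cv2.INTER_CUBIC);cv2.imwrite("pics/s5c.png",a)
E
```

```text
[467.4 -20.3 230.6] [ 1.80e+02  1.00e-02 -6.15e+00] 9.05 [ 0.2584772   0.28766311 -1.89776462] [-0.04168818  0.2124206  -0.00660298] 20.96682014813483
hook in hinge frame [-97.81019742   0.8263636   95.04408139] eye expect -96.98777540601745 96.32430338077675
[[257.84058014 195.71757352]]
```

View pics/s5c.png

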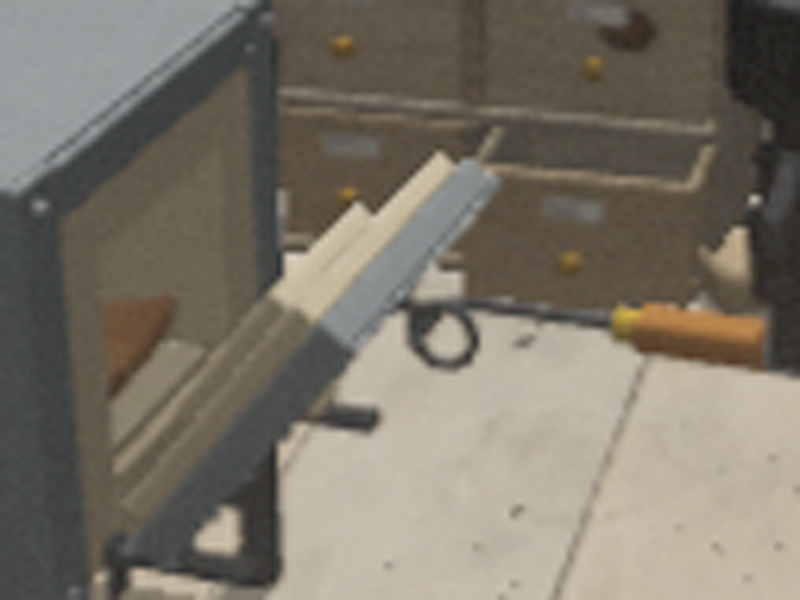

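The door is at about 0.6 rad and the ring hangs on the nose, which sits at its upper left around (425,310). It tracks well, so I continue.

Emit:
jog_arm(rows=[[[-2.5,0,2.5],[0,0,0]],[[-4.5,0,5],[0,0,0]],[[-7,0,7.5],[0,0,0]],[[-9,0,10],[0,0,0]],[[-11.5,0,13],[0,0,0]],[[-13.5,0,15.5],[0,0,0]],[[-15.5,0,18.5],[0,0,0]],[[-17,0,21],[0,0,0]],[[-19,0,24],[0,0,0]],[[-21,0,27],[0,0,0]]])

```text
time: 10.1
tool_pos: [446.6, -18.0, 203.5]
tcp_rot: [-180.0, 0.0, -6.1]
ft_force: [-2.2, -0.1, -1.3]
finger_gap: 20.9
grip_force: 112.9
```

Emit:
jog_arm(rows=[[[-1.5,0,3],[0,0,0]],[[-3.5,0,6],[0,0,0]],[[-5,0,9],[0,0,0]],[[-6.5,0,12],[0,0,0]],[[-7.5,0,15],[0,0,0]],[[-9,0,18.5],[0,0,0]],[[-10.5,0,21.5],[0,0,0]],[[-11.5,0,25],[0,0,0]],[[-12.5,0,28],[0,0,0]],[[-13.5,0,31.5],[0,0,0]]])

```text
time: 11.1
tool_pos: [433.2, -16.6, 172.0]
tcp_rot: [180.0, 0.0, -6.1]
ft_force: [-2.5, 0.1, -2.5]
finger_gap: 21.1
grip_force: 112.7
```

Emit:
jog_arm(rows=[[[-1,0,3.5],[0,0,0]],[[-1.5,0,6.5],[0,0,0]],[[-2.5,0,10],[0,0,0]],[[-3,0,13.5],[0,0,0]],[[-3.5,0,16.5],[0,0,0]],[[-4,0,20],[0,0,0]],[[-4.5,0,23.5],[0,0,0]],[[-5,0,27],[0,0,0]],[[-5,0,30.5],[0,0,0]],[[-5.5,0,33.5],[0,0,0]]])

```text
time: 12.1
tool_pos: [428.1, -16.0, 138.5]
tcp_rot: [-180.0, -0.0, -6.1]
ft_force: [0.1, 0.6, -3.2]
finger_gap: 20.8
grip_force: 112.6
```

Emit:
jog_arm(rows=[[[0,0,3.5],[0,0,0]],[[0,0,7],[0,0,0]],[[0,0,10],[0,0,0]],[[0,0,13.5],[0,0,0]],[[0.5,0,17],[0,0,0]],[[1,0,20.5],[0,0,0]],[[1.5,0,24],[0,0,0]],[[2,0,27],[0,0,0]],[[2.5,0,30],[0,0,0]],[[2.5,0,32],[0,0,0]]])

```text
time: 13.1
tool_pos: [430.4, -16.3, 106.6]
tcp_rot: [180.0, -0.0, -6.1]
ft_force: [-0.1, 0.1, -1.2]
finger_gap: 20.9
grip_force: 112.9
```

```bash
python3 - <<'E'
from h import *
s=r.sense();T=tool(s);print(s["tool_pos"].round(1),np.round(s["tcp_rot"],2),s["time"],s["ft_force"],s["wrist_torque"],s["finger_gap"])
hk=(T@[163.4,-28,-4.5,1])[:3]
Rk=R.from_euler('z',-6.2,degrees=True);H=np.array([730,-21.3,140])
print("hook in hinge frame (want -134,0,-27)",Rk.inv().apply(hk-H))
p,d=r.snapshot("scene");c,P=cam("scene");print(project(c,P,hk))
V,U=np.mgrid[0:420,0:560];X=pts(c,P,np.c_[U.ravel(),V.ravel()],d);q=Rk.inv().apply(X-H)
m=(q[:,0]>-150)&(q[:,0]<-60)&(abs(q[:,1])<80)&(q[:,2]>10)&(q[:,2]<70);print("door pts",m.sum())
for a in(-140,-120,-100,-80): 
    g=q[m&(abs(q[:,0]-a)<8)];print(a,np.percentile(g[:,2],[10,50,90]).round(1) if len(g) else None)
a=cv2.resize(p[145:265,190:350],(800,600),interpolation=cv2.INTER_CUBIC);cv2.imwrite("pics/s6c.png",a)
E
```

```text
[430.4 -16.3 106.6] [180.    -0.    -6.14] 13.1 [-0.11047584  0.05371751 -1.22520771] [-0.02227562  0.08000695  0.01059309] 20.940563870023087
hook in hinge frame (want -134,0,-27) [-134.9683382     0.79983014  -28.90750809]
[[270.05598515 234.9358493 ]]
door pts 884
-140 [28.7 30.3 32. ]
-120 [29.7 38.9 44.1]
-100 [30.2 42.4 44.4]
-80 [30.  42.3 44.5]
```

View pics/s6c.png

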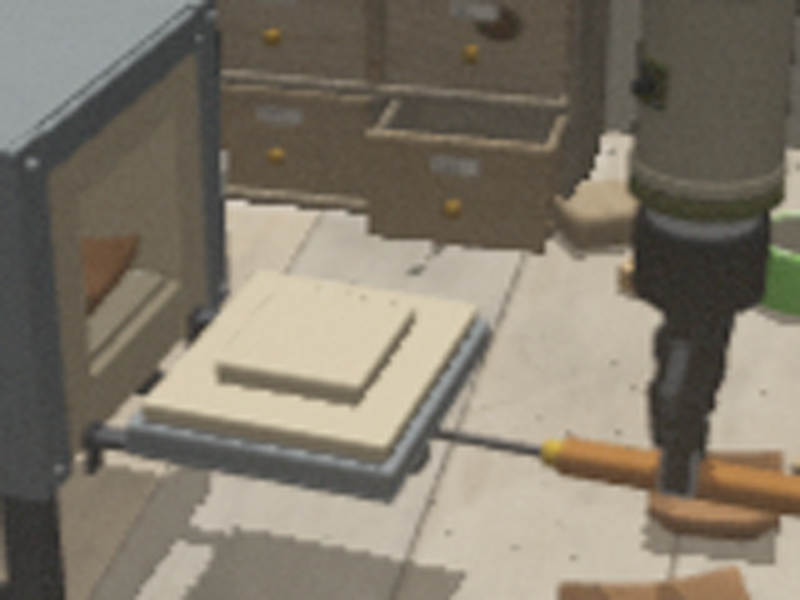

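The door lies level: its inner face is 30 mm above the hinge, as it should be. The nose is centred in the eye with no load on it. Next I unhook sideways and pull back.

Emit:
jog_arm(rows=[[[0,2,0],[0,0,0]],[[0,6,0],[0,0,0]],[[0,11,0],[0,0,0]],[[0,16,0],[0,0,0]],[[0,21,0],[0,0,0]],[[0,26,0],[0,0,0]],[[0,31,0],[0,0,0]],[[0,36,0],[0,0,0]],[[0,40,0],[0,0,0]],[[0,40,0],[0,0,0]]])

```text
time: 14.15
tool_pos: [426.1, -56.5, 106.8]
tcp_rot: [180.0, -0.0, -6.2]
ft_force: [0.3, -0.0, -0.6]
finger_gap: 20.6
grip_force: 112.9
```

Emit:
jog_arm(rows=[[[-3,0,0],[0,0,0]],[[-10,0,0],[0,0,0]],[[-18,0,0],[0,0,0]],[[-26,0,0],[0,0,0]],[[-34,0,0],[0,0,0]],[[-42,0,0],[0,0,0]],[[-50,0,0],[0,0,0]],[[-56,0,0],[0,0,0]],[[-60,0,0],[0,0,0]],[[-60,0,0],[0,0,0]]])

```text
time: 15.15
tool_pos: [366.2, -49.6, 106.8]
tcp_rot: [180.0, -0.0, -6.1]
ft_force: [-0.3, 0.1, -2.0]
finger_gap: 21.2
grip_force: 112.9
```

```bash
python3 - <<'E'
from h import *
s=r.sense();T=tool(s);print(s["tool_pos"].round(1),np.round(s["tcp_rot"],2),s["time"],s["ft_force"],s["joint_pos"].round(1))
t=np.array([379,234,60.]);print("shift",T[:3,:3].T@(t-T[:3,3]),"turn",np.radians(s["tcp_rot"][2]-10))
E
```

```text
[366.2 -49.6 106.8] [ 1.80e+02 -2.00e-02 -6.15e+00] 15.15 [-0.25198214  0.14433033 -1.99846524] [-15.7 -26.  128.3   0.   77.7  80.5]
shift [ -17.61667705 -283.33280059   46.83250863] turn -0.28184490836841175
```

Emit:
jog_arm(rows=[[[0,-12,0],[0,0,0]],[[-1,-40,0],[0,0,0]],[[-3,-75,0],[0,0,-0.04]],[[-5,-112,0],[0,0,-0.09]],[[-8,-150,0],[0,0,-0.14]],[[-11,-188,0],[0,0,-0.19]],[[-14,-224,0],[0,0,-0.24]],[[-17,-255,10],[0,0,-0.282]],[[-17.5,-276,30],[0,0,-0.282]],[[-17.5,-283,45],[0,0,-0.282]]])

```text
time: 16.15
tool_pos: [379.4, 235.9, 61.2]
tcp_rot: [-180.0, -0.0, 10.1]
ft_force: [-0.9, -0.3, -1.5]
finger_gap: 20.9
grip_force: 112.8
```

```bash
python3 - <<'E'
from h import *
s=r.sense();T=tool(s);print(s["tool_pos"].round(1),np.round(s["tcp_rot"],2),s["time"],s["ft_force"],s["joint_pos"].round(1))
t=np.array([379,234,6.]);print("shift",T[:3,:3].T@(t-T[:3,3]),"turn",np.radians(s["tcp_rot"][2]-10))
hk=(T@[163.4,-28,-4.5,1])[:3]
p,d=r.snapshot("wrist");c,P=cam("wrist",s)
V,U=np.mgrid[0:420,0:560];X=pts(c,P,np.c_[U.ravel(),V.ravel()],d).reshape(420,560,3)
p2,d2=r.snapshot("scene");c,P=cam("scene");print("hook",hk,project(c,P,hk))
a=p2[200:400,180:440];cv2.imwrite("pics/s7.png",cv2.resize(a,(780,600),interpolation=cv2.INTER_CUBIC))
E
```

```text
[379.4 235.9  61.2] [-1.7996e+02 -3.0000e-02  1.0140e+01] 16.15 [-0.89197836 -0.34864314 -1.46999217] [ 25.3  -7.8 119.    0.   68.7 105.1]
shift [-0.75983073  1.80682838 55.15330201] turn 0.00251475206525556
hook [535.31860395 292.20718693  65.76479679] [[267.5858938  318.30310938]]
```

View pics/s7.png

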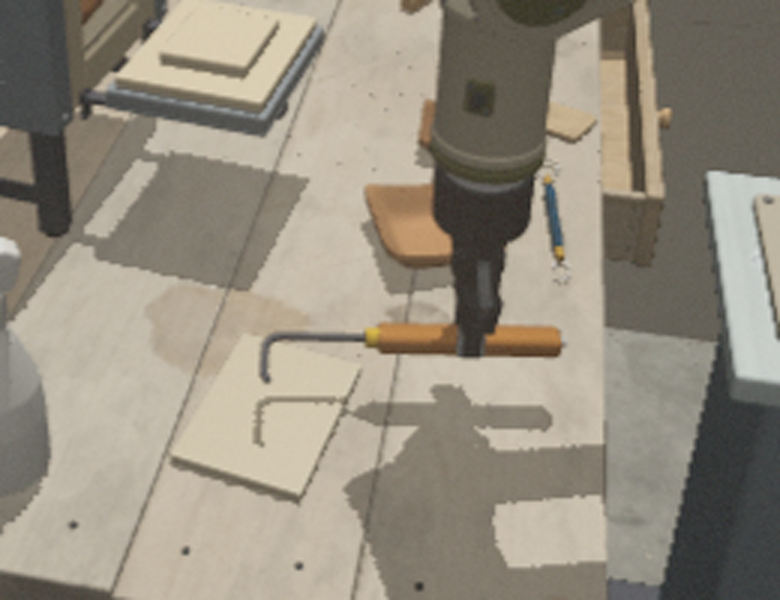

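The crop shows the rod over the bat, with its nose at (265,360) and its handle over clear bench. The door is open and the dish is undisturbed. Next I lower it.

Emit:
jog_arm(rows=[[[-1,1,10],[0,0.005,0]],[[-1,1,22],[0,0.012,0]],[[-1,1,33],[0,0.019,0]],[[-1,1,41],[0,0.019,0]],[[-1,1,47],[0,0.019,0]],[[-1,1,51],[0,0.019,0]],[[-1,1,53],[0,0.019,0]],[[-1,1,54],[0,0.019,0]],[[-1,1,55],[0,0.019,0]],[[-1,1,55],[0,0.019,0]]])

```text
time: 17.25
tool_pos: [378.8, 232.6, 7.1]
tcp_rot: [-180.0, -1.1, 10.0]
ft_force: [0.5, -0.5, 0.5]
finger_gap: 20.9
grip_force: 113.0
```

Emit:
jog_arm(rows=[[[0,0,1],[0,0,0]],[[0,0,1],[0,0,0]],[[0,0,1],[0,0,0]]])

```text
time: 17.55
tool_pos: [378.9, 232.7, 6.6]
tcp_rot: [-180.0, -1.1, 10.0]
ft_force: [-3.6, -1.9, 7.1]
finger_gap: 20.6
grip_force: 114.2
```

Emit:
jog_arm(rows=[[[0,0,0],[0,0,0]],[[0,0,0],[0,0,0]],[[0,0,0],[0,0,0]],[[0,0,0],[0,0,0]],[[0,0,0],[0,0,0]],[[0,0,0],[0,0,0]],[[0,0,0],[0,0,0]]], grip=60, force=20)

```text
time: 18.25
tool_pos: [378.5, 232.5, 5.8]
tcp_rot: [-180.0, -1.1, 10.0]
ft_force: [0.2, -0.8, 0.2]
finger_gap: 60.0
grip_force: 0.0
```

Emit:
jog_arm(rows=[[[0,0,-5],[0,0,0]],[[0,0,-15],[0,0,0]],[[0,0,-35],[0,0,0]],[[0,0,-65],[0,0,0]],[[0,0,-100],[0,0,0]],[[0,0,-135],[0,0,0]],[[0,0,-160],[0,0,0]],[[0,0,-175],[0,0,0]],[[0,0,-180],[0,0,0]],[[0,0,-180],[0,0,0]]])

```text
time: 19.25
tool_pos: [375.6, 232.1, 186.9]
tcp_rot: [-180.0, -1.2, 10.0]
ft_force: [-0.7, 0.5, 0.5]
finger_gap: 59.7
grip_force: 0.0
```

```bash
python3 - <<'E'
from h import *
s=r.sense();print(s["time"],s["tool_pos"].round(1),s["finger_gap"],s["qd"].round(1))
p,d=r.snapshot("wrist");c,P=cam("wrist",s)
V,U=np.mgrid[0:420,0:560];X=pts(c,P,np.c_[U.ravel(),V.ravel()],d).reshape(420,560,3)
h=cv2.cvtColor(p,cv2.COLOR_BGR2HSV)
B=R.from_euler('z',-8.8,degrees=True);q=B.inv().apply((X-[530.7,290.1,0]).reshape(-1,3)).reshape(X.shape)
m=(abs(q[...,0])<53)&(abs(q[...,1])<73)&(h[...,2]<110)&(X[...,2]>11)&(X[...,2]<30)
print("dark shank on bat",m.sum(),q[m].min(0).round(),q[m].max(0).round(),np.median(q[m],0).round(1))
m=(h[...,0]<22)&(h[...,1]>150)&(h[...,2]>60)&(abs(X[...,0]-379)<90)&(abs(X[...,1]-233)<40)
print("handle",m.sum(),np.percentile(X[m],[2,50,98],axis=0).round(1).tolist())
cv2.imwrite("pics/w8.png",p)
E
```

```text
19.25 [375.6 232.1 186.9] 59.74902487827677 [ 0.   1.4  1.9 -0.1 -0.8  0.1]
dark shank on bat 922 [-53. -52.  11.] [12. 23. 20.] [ -2.  -26.3  16.8]
handle 2856 [[310.3, 215.0, 15.8], [386.9, 234.6, 18.9], [450.4, 252.9, 21.7]]
```

View pics/w8.png

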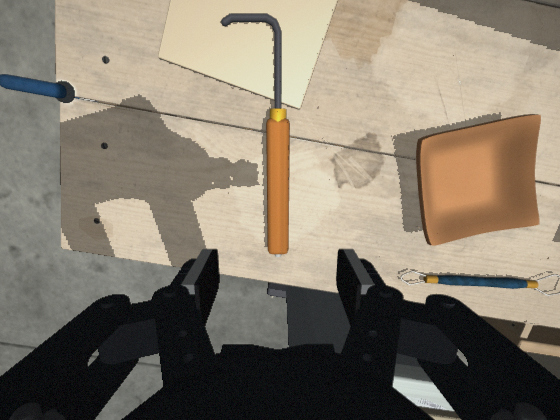

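The rod lies flat. Its nose, at (225–275,18), is well within the slab and its handle is on the bench. The gripper is clear.

```bash
python3 -c "
from bench import r
print(r.hand_in())"
```

```text
the job is handed in; nothing more can be done
None
```

The kiln door is fully open, the rod lies with its hot end on the slab and its handle on the bench, and the job was handed in at about 19 s; `hand_in` returned no verdict.

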